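# Draw the sprung pointer rod out to the tube's length on a setting-out gauge

### The arm

A 6-joint arm with a two-finger parallel gripper is mounted at the origin on the work surface. World frame = base frame: x ahead of the robot, y to its left, z up, the work surface at z = 0. Lengths are in m, angles in rad, forces in N, time in s.
With the tool pointing down it reaches from about 0.325 to 1 m from the base axis. Payload 5.1 kg.
Tool frame: the origin (TCP) lies between the finger pads; the fingertips stand 8 mm ahead of it and the grasp point (between the pads) lies 11 mm behind it; z points along the fingers, y is the line along which they close (so a half turn about z gives the same grasp; the last joint's range is limited). The gripper opens to 85 mm and grips with 20 to 120 N. Pads are 22 mm wide; open, the fingers measure 114 mm over their backs; the gripper's body (76 mm by 85 mm) begins 54 mm behind the grasp point. The pads swing forward as they close: fully open they stand 13 mm farther back than shut.
Start: joints at [1.24, 0.124, 1.65, -0, 1.367, -0.083], TCP at [0.159, 0.63, 0.239] pointing down, gripper open.
Joint ranges: [-2.61, 2.61], [-1.02, 2.33], [0.03, 2.71], [-1.35, 4.49], [0.32, 2.68], [-2.91, 2.91]. Speed limits (rad/s): [2.57, 2.57, 3.14, 3.14, 3.14, 3.14].

### API

Orientations are given as [roll, pitch, yaw] about the fixed x, y, z axes, in that order (R = Rz(yaw) Ry(pitch) Rx(roll)).
In Python, from plant import readout, eyes, order gives the robot as it stands.
- The arm moves only by the shell command python3 -m handwheel 'ROWS'. ROWS is JSON, a list of rows, each a list of 3 entries, a list of its own where there are three numbers: the shift along the tool's x, y, z in mm, then the turn, a rotation vector about the tool's x, y, z in degrees, then the closure, from 0 (fully open) to 1 (shut). A call has 1 to 5 rows; each row shifts and turns the commanded pose from where the row before left it, along the tool's axes as they then stand; what a row does not reach is not made up. A row lasts 1/8 s, in which the tool goes at most 62.5 mm and 10.7 degrees, less where a joint would pass 70% of its speed; a pose out of reach is approached as far as the arm can. A call with a gripper value outside its range is refused whole. The fingers move at their own pace and stop on an object; the grip force is fixed at half the most. Time passes only in rows, so rows that do not move let the fingers close. It gives the time, the measured TCP pose, the force, the opening and the grip force at its end, in the units of the state.
- readout.get_obs(): the state, without advancing time (a new reading comes with each control period).
- eyes.camera(name): name is "side" or "top"; returns a dict with "img" (480x640x3 uint8, red, green, blue), "depth" (480x640 float32, m along the optical axis (not along the pixel's ray), 0 where there is no reading), "camera_matrix" (3x3 intrinsics, pixels), "R" (3x3) and "t" (3): a world point X has camera coordinates R X + t. Camera axes: x right, y down, z forward; pixel columns grow to the right and rows downward; lengths in m; the calibration is good to about 2 mm. A picture is of the moment at which its call begins.
- order.close_job(): hands the job in; it is judged then, once.
The state is a dict: "time": time; "joint_pos": joint angles; "qd": joint speeds; "joint_efforts": joint torques, N m; "tcp_pos": TCP position; "ee_rot": TCP orientation; "ft_force": force on the tool from outside, world axes, zero at the start; "ft_torque": the same for the moment, N m; "grip_width": finger opening in m; "grasp_force": force on a finger pad.
Only numpy, scipy, OpenCV 4.12 (cv2) and the standard library are available. Lean on these libraries where they do the work, as an engineer would, in place of code of your own. Each camera call takes 0.05 s, during which the arm holds its last target. There are 200 camera calls.

### The job

Lift the long square tube out of the parts bin, lay it centrally in the two yokes of the setting-out gauge and let go of it. Then take the upright post of the gauge's telescoping rod, pull the rod out of its barrel against the spring until its pointer is level with the tube's far end (the end away from the barrel, which is the length mark), and finish while still holding it there. Leave the other pieces in the bin and everything else on the bench where they are.

Things in the scene. Friction and masses are not known exactly. Their poses are not given: they have to be found in the camera images.
- tube: the workpiece: plain steel square tube, 30 x 30 mm section, 150 mm long, about 0.33 kg, the longest piece in the bin, lying flat. Origin at its very centre, x axis along its length (its ends are at x = +75 and -75 mm; both ends are alike), z axis up at the start. It starts on the bin floor.
- bin: open blue plastic parts bin standing loose on the bench (1.5 kg), 220 (x) x 240 (y) x 50 mm high, walls and floor 5 mm thick. Origin at the centre of its underside, z up. The tube lies near its middle, roughly along the bin's x axis, with a smaller piece on either side.
- offcut: short steel square tube, 25 x 25 x 60 mm, in the bin beside the tube: leave it in the bin. Origin at its centre, x along its length.
- flat_bar: small steel flat bar, 70 x 25 x 8 mm, in the bin on the tube's other side: leave it in the bin. Origin at its centre, x along its length.
- gauge: setting-out gauge fixed to the bench: a steel plate 12 mm thick, from -120 to 120 mm along its x axis and -250 to 120 mm along its y axis. Origin on the bench surface, z up. The tube belongs along the line x = 60 mm, parallel to y, in two yokes; the telescoping rod runs along x = -60 mm and pulls out towards +y.
- seat (a point): midway between the two yokes, at bed height, x 60, y 0, z 45 mm in the gauge's frame. The yokes are 14 mm long, centred 50 mm either way along y, with flat beds and low outward-leaning cheeks up to 64 mm above the bench, 34 mm apart at the bed, 47 at the top. The laid tube's centre is 15 mm above this point. Free space for fingers between the yokes down to the plate.
- barrel_mouth (a point): centre of the mouth of the dark steel barrel (22 mm diameter, 150 mm long, lying along the gauge's y), at x -60, y -100, z 50 mm in the gauge's frame; the 12 mm rod comes out of it towards +y.
- rod (a joint): how far the rod is pulled out, m: 0 fully in (start), 0.16 end of travel, along the gauge's +y. The inner spring pulls back with about 3 N at 0, rising by 45 N per metre (about 9 N at 0.125), and returns it when let go; friction about 0.4 N. With the tube laid centrally the pointer is level with its far end at about 0.125.
- post_top (a point): centre of the top of the upright round steel post at the rod's outer end: 18 mm diameter, top 125 mm above the bench, gripped from above in its top 45 mm (a 24 mm collar and the pointer bar sit on it 67 to 73 mm above the bench). It moves with the rod; with the rod fully in it is at x -60, y -50 mm in the gauge's frame.
- pointer_tip (a point): tip of the pointer, a level steel bar 6 mm thick reaching 95 mm from the post's axis along the gauge's +x, 70 mm above the bench; the tip is at x 35 mm in the gauge's frame and passes 10 mm beside the laid tube. It moves with the rod, at the same place along y as the post.
- hammer: hammer lying at the far side of the bench: leave alone. Origin under its middle.
- brush: flat brush, 200 mm long and 20 mm high, lying on the near left of the bench: leave alone. Origin under its middle.
- can: metal can, 66 mm diameter, 60 mm high, far side of the bench: leave alone. Origin under its centre.
- flower: small sheet-steel flower with five petals, about 80 mm across, left of the bin: leave alone. Origin under its centre.
- square: flat steel L-shaped square, legs 120 and 106 mm, 12 mm thick, near right of the bench: leave alone. Origin under its corner.
There are look-alikes about, which are no part of the job. Several things have the shape of the tube; the one meant has the colours described above.

How it is judged:
On the way, in this order (a step that is already met when the one before it is completed fails the run):
1. the tube is lifted clear of the bin in the fingers (height (world z) of tube above 0.085 m and contact force between the fingers and tube above 1 N), for 0.1 s.
2. the tube lies in both yokes, let go (x of tube in the frame of gauge between 0.054 and 0.066 m and y of tube in the frame of gauge between -0.02 and 0.02 m and z of tube in the frame of gauge between 0.056 and 0.064 m and angle between the x axis of tube and the y axis of gauge, either way round below 0.12 rad and contact force between the fingers and tube below 0.3 N and linear speed of tube below 0.03 m/s), for 0.2 s.
3. the rod is pulled out by the fingers until its pointer is level with the tube's far end (all of step 2 and value of joint rod above 0.08 m and (x of pointer_tip in the frame of tube between 0.069 and 0.081 m or x of pointer_tip in the frame of tube between -0.081 and -0.069 m) and contact force between the fingers and gauge above 1 N), for 0.2 s.
At the end, for the whole second after the job is handed in: Tube at rest in both yokes, let go, within 6 mm across, 20 mm along, 4 mm in height of the central seat and 0.12 rad of the yoke line; rod out over 80 mm, pointer level with the tube's far end within 6 mm, held still by the fingers (over 1 N, under 20 mm/s) (all of step 3 and velocity of joint rod between -0.02 and 0.02 m/s); the arm keeps its last pose, push and grip.
It fails at once if another piece is lifted out of the bin (height (world z) of any of offcut, flat_bar above 0.05 m).
It fails at once if something on the bench that should be left alone is shifted by more than 30 mm (distance of any of hammer, brush, can, flower, square from where it was at the start of the episode above 0.03 m).
It fails at once if the bin is pushed away by more than 60 mm (distance of bin from where it was at the start of the episode above 0.06 m).
It also fails if it takes over 53 s, if anything falls off the work surface, if the arm or the gripper's body presses on something with over 40 N, if the wrist force passes 120 N, or if a joint passes its speed limit or range.

## Working session

There is one attempt and no reset: what is moved stays moved. The work goes in short steps, Python scripts to look and compute and a shell command to move; the robot and the scene stay as the last step left them, time stands still between calls to the robot, and variables do not carry over. Pictures are saved under pics/ and viewed, at most 10 in all, crops included, and the job is handed in when it is done.

```bash
mkdir -p pics; python3 - <<'E'
from plant import readout, eyes, order
import cv2,numpy as np
for n in("top","side"):
    c=eyes.camera(n); cv2.imwrite(f"pics/{n}0.png",c["img"][:,:,::-1]); np.savez(f"{n}0.npz",**c)
    print(n,c["camera_matrix"].tolist(),np.round(-c["R"].T@c["t"],3),np.round(c["R"],3).tolist())
print(readout.get_obs())
E
```

```text
top [[433.29354674262567, 0.0, 316.2513407656899], [0.0, 433.29354674262567, 239.55814526104834], [0.0, 0.0, 1.0]] [0.36  0.029 1.105] [[-0.029, -1.0, 0.002], [-0.986, 0.028, -0.163], [0.163, -0.007, -0.987]]
side [[519.2146388475435, 0.0, 321.220513660074], [0.0, 519.2146388475435, 239.4101035666754], [0.0, 0.0, 1.0]] [0.208 1.027 0.896] [[-0.955, -0.296, -0.001], [-0.176, 0.571, -0.802], [0.238, -0.766, -0.597]]
{'time': 0.1, 'joint_pos': array([ 1.24040944e+00,  1.24458101e-01,  1.65156862e+00, -1.04636889e-05,
        1.36750322e+00, -8.26129681e-02]), 'qd': array([ 0.00099465, -0.00136141, -0.00272687,  0.00097762, -0.00154633,
        0.00113604]), 'joint_efforts': array([ 4.18032005e-04, -4.24929821e+01, -3.66652894e+01, -7.40037262e-05,
        3.82802697e-03,  2.13778588e-05]), 'tcp_pos': array([0.15927002, 0.62961709, 0.23814571]), 'ee_rot': array([-3.13966112e+00, -1.49654168e-04,  2.89382071e+00]), 'ft_force': array([-0.41749544, -0.16903786,  0.36034178]), 'ft_torque': array([-0.0080125 ,  0.00045881,  0.03521541]), 'grasp_force': 0.0, 'grip_width': 0.08533171499338123}
```

View pics/top0.png

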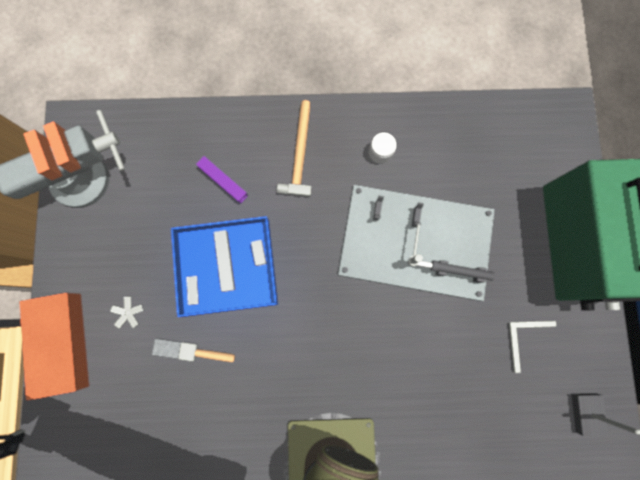

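View pics/side0.png

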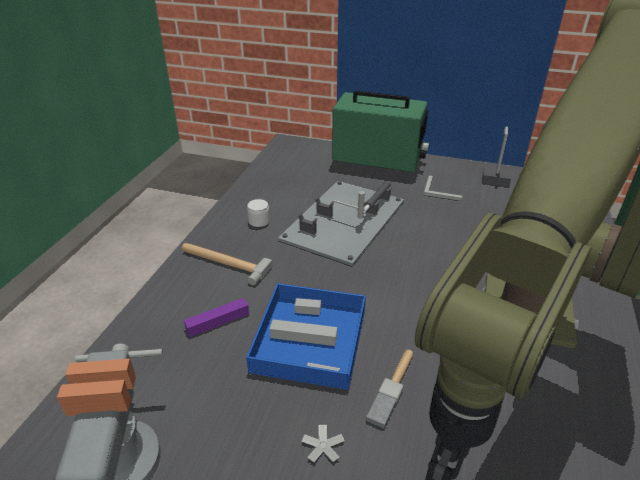

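The top view shows the grey tube in the blue bin at (224,261), with the offcut at about (258,252) and the flat bar at about (192,290). The gauge plate is at about (417,243). Its yokes are at (377,208) and (417,213), the post at (416,260) and the barrel at (460,270).

Possible look-alikes for the tube are:
- The purple bar at (222,180), which has the wrong colour.
- The orange blocks in the vise at (50,150).
- The short offcut at (258,252).

I choose the steel one in the bin at (224,261).

```bash
cat > h.py <<'E'
import numpy as np,cv2
def cloud(c):
    v,u=np.mgrid[:480,:640]; K=c["camera_matrix"]; d=c["depth"]
    P=np.stack([(u-K[0,2])/K[0,0]*d,(v-K[1,2])/K[1,1]*d,d],-1)
    return (P-c["t"])@c["R"]
def proj(c,X):
    p=np.asarray(X)@c["R"].T+c["t"]; p=p@c["camera_matrix"].T; return p[...,:2]/p[...,2:]
def rect(W,m):
    n,l,s,ce=cv2.connectedComponentsWithStats(m.astype(np.uint8)); out=[]
    for i in range(1,n):
        if s[i,4]>25:
            q=W[l==i]; r=cv2.minAreaRect((q[:,:2]*1000).astype(np.float32))
            out.append((np.round(ce[i]),s[i,4],np.round(r[0],1),np.round(r[1],1),round(r[2],1),np.round(np.median(q[:,2])*1000,1)))
    return out
E
python3 - <<'E'
from h import *
for n in("top","side"):
    c=dict(np.load(f"{n}0.npz")); W=cloud(c); I=c["img"].astype(int); hsv=cv2.cvtColor(c["img"],cv2.COLOR_RGB2HSV)
    x,y,z=np.moveaxis(W,-1,0); ok=c["depth"]>0
    roi=ok&(x>.25)&(x<.65)&(y>.05)&(y<.42)
    print(n,"bin");[print(r) for r in rect(W,roi&(hsv[...,1]<70)&(z>.008)&(z<.05)&(hsv[...,2]>100))]
    print("blue");[print(r) for r in rect(W,roi&(hsv[...,0]>100)&(hsv[...,0]<125)&(hsv[...,1]>120)&(z>.04))]
    g=ok&(x>.2)&(x<.75)&(y>-.48)&(y<.05)
    print("plate");[print(r) for r in rect(W,g&(z>.006)&(z<.018))]
    print("high");[print(r) for r in rect(W,g&(z>.04)&(z<.13))]
    print("top");[print(r) for r in rect(W,g&(z>.085)&(z<.14))]
    if n=="top":
        a=cv2.resize(c["img"][210:320,165:285],None,fx=3.3,fy=3.3,interpolation=2); b=cv2.resize(c["img"][175:310,335:500],None,fx=2.4,fy=2.4)
        h=max(a.shape[0],b.shape[0]); f=lambda q:np.pad(q,((0,h-q.shape[0]),(0,0),(0,0)))
        cv2.imwrite("pics/crop.png",np.hstack([f(a),f(b)])[:,:,::-1])
E
```

```text
top bin
(array([224., 261.]), np.int32(785), array([492.2, 256.2]), array([150.3,  37.3]), 6.7, np.float64(34.6))
(array([258., 252.]), np.int32(247), array([509.8, 170.2]), array([60.6, 29.5]), 10.6, np.float64(29.5))
(array([192., 290.]), np.int32(272), array([421.8, 336.1]), array([69.2, 25.8]), 4.8, np.float64(12.9))
(array([176., 349.]), np.int32(679), array([278.3, 373.3]), array([98.8, 41.7]), 80.2, np.float64(17.7))
blue
(array([219., 265.]), np.int32(929), array([478.2, 252.8]), array([220.5, 241. ]), 5.5, np.float64(48.8))
plate
(array([416., 241.]), np.int32(11963), array([ 530., -237.]), array([371.2, 241.2]), 78.2, np.float64(11.5))
(array([515., 345.]), np.int32(329), array([ 260.2, -466.2]), array([119.9,  28.2]), 0.6, np.float64(10.8))
high
(array([384., 155.]), np.int32(64), array([ 746.1, -156.6]), array([37.8,  7.7]), 89.9, np.float64(51.1))
(array([379., 207.]), np.int32(132), array([ 612.1, -136.3]), array([14.2, 57.5]), 78.0, np.float64(46.5))
(array([445., 259.]), np.int32(1089), array([ 516.4, -316.7]), array([211.6, 164.5]), 76.4, np.float64(57.9))
top
(array
[... 605 characters left out ...]
21. , 245.3]), 5.4, np.float64(47.8))
plate
(array([342., 224.]), np.int32(4750), array([ 527.3, -236.9]), array([380.2, 243. ]), 78.4, np.float64(11.8))
(array([442., 194.]), np.int32(141), array([ 259. , -461.7]), array([ 30.4, 117.3]), 89.3, np.float64(11.1))
high
(array([362., 200.]), np.int32(615), array([ 481.7, -273.5]), array([260.3, 137.1]), 40.4, np.float64(58.6))
(array([266., 209.]), np.int32(49), array([ 745. , -152.7]), array([38.5,  9.8]), 89.9, np.float64(52.3))
(array([307., 221.]), np.int32(103), array([ 609.6, -133.1]), array([21.8, 58.3]), 81.1, np.float64(47.0))
top
(array([361., 198.]), np.int32(89), array([ 472. , -207.3]), array([19.1, 17.6]), 43.7, np.float64(107.2))
```

View pics/crop.png

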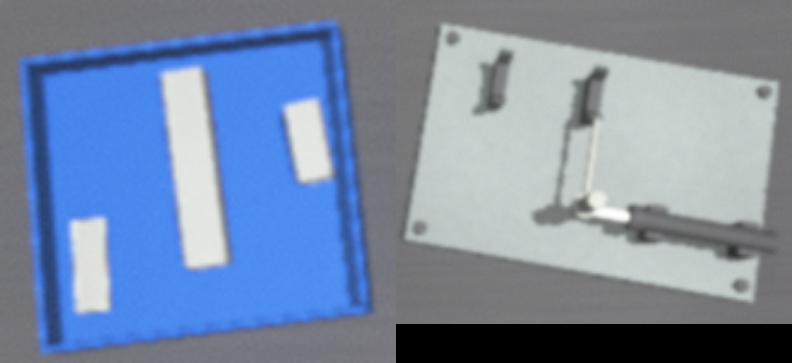

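The crop confirms it: the grey tube is the longest piece in the bin, at top-view (224,261). It has the offcut on its right and the flat bar at lower left. The yokes on the gauge are clearly visible. Next I refine the poses and work out the move.

```bash
cat >> h.py <<'E'
def go(x,y,z,ya):
    "shift in tool axes (mm) from the measured pose, AFTER turning about tool z so that tool y points at world angle ya (deg)"
    from plant import readout
    from scipy.spatial.transform import Rotation as Ro
    o=readout.get_obs(); R=Ro.from_euler('xyz',o['ee_rot']).as_matrix()
    a=np.degrees(np.arctan2(R[1,1],R[0,1])); 
    T=np.radians(ya); Rn=np.array([[-np.sin(T),np.cos(T),0],[np.cos(T),np.sin(T),0],[0,0,-1]]); 
    d=np.array([x,y,z])/1000-o['tcp_pos']
    print("t",round(o['time'],2),"tcp",np.round(o['tcp_pos']*1e3,1),"turn tool z",round(-((ya-a+180)%360-180),1),"then shift",np.round(Rn.T@d*1e3,1),
     "toolz",np.round(R[:,2],3),"R rotvec err deg",np.round(np.degrees(Ro.from_matrix(R.T@Rn).as_rotvec()),1),"F",np.round(o['ft_force'],1),"w",round(o['grip_width']*1e3,1),"gf",round(o['grasp_force'],1),"q",np.round(o['joint_pos'],2))
E
python3 - <<'E'
from h import *
for n in("top","side"):
    c=dict(np.load(f"{n}0.npz")); W=cloud(c); x,y,z=np.moveaxis(W,-1,0)
    hsv=cv2.cvtColor(c["img"],cv2.COLOR_RGB2HSV)
    m=(c["depth"]>0)&(abs(x-.492)<.1)&(abs(y-.255)<.04)&(z>.031)&(z<.039)&(hsv[...,1]<70)
    print(n,rect(W,m))
    for yy in(50,-50): # yokes
        px=.5413+.979*.06+.2045*yy/1e3; py=-.1734-.2045*.06+.979*yy/1e3
        m=(c["depth"]>0)&(np.hypot(x-px,y-py)<.04)&(z>.042)&(z<.066); print(yy,px,py,[r for r in rect(W,m)])
go(492,255.5,120,97)
E
```

```text
top [(array([224., 260.]), np.int32(707), array([492.8, 253.8]), array([149.9,  31. ]), 7.4, np.float64(34.8))]
50 0.6102650000000001 -0.13672 [(array([379., 206.]), np.int32(123), array([ 612.2, -136.2]), array([14. , 57.5]), 78.0, np.float64(46.9))]
-50 0.589815 -0.23462 [(array([418., 213.]), np.int32(130), array([ 591.3, -233.7]), array([14.8, 57.6]), 77.9, np.float64(46.5))]
side [(array([303., 328.]), np.int32(712), array([491.1, 254.4]), array([149.9,  34.4]), 7.7, np.float64(34.8))]
50 0.6102650000000001 -0.13672 [(array([307., 220.]), np.int32(92), array([ 609.6, -133.1]), array([21.8, 58.3]), 81.1, np.float64(47.8))]
-50 0.589815 -0.23462 [(array([324., 204.]), np.int32(87), array([ 590. , -232.9]), array([22.5, 56.6]), 77.5, np.float64(46.8))]
t 0.1 tcp [159.3 629.6 238.1] turn tool z -21.2 then shift [-284.7 -411.9  118.1] toolz [-0.001 -0.002 -1.   ] R rotvec err deg [ -0.1  -0.  -21.2] F [-0.4 -0.2  0.4] w 85.3 gf 0.0 q [ 1.24  0.12  1.65 -0.    1.37 -0.08]
```

```bash
python3 -m handwheel '[[[0,0,0],[0,0,-10.6],0.1],[[0,0,0],[0,0,-10.6],0.2]]'; python3 -c "
from h import *
go(492,255.5,120,97)"
```

```text
time: 0.35
tcp_pos: [0.1593, 0.6298, 0.2385]
ee_rot: [-3.14, -0.001, -3.013]
ft_force: [0.5, 0.3, -0.7]
grip_width: 0.0681
grasp_force: 0.0
t 0.35 tcp [159.3 629.8 238.5] turn tool z 0.3 then shift [-284.6 -412.   118.5] toolz [-0.    -0.001 -1.   ] R rotvec err deg [-0.1 -0.   0.3] F [ 0.5  0.3 -0.7] w 68.1 gf 0.0 q [ 1.24  0.12  1.65  0.    1.37 -0.46]
```

```bash
R='[-28,-41,5]'; python3 -m handwheel '[[[-15,-20,0],[0,0,0],0.25],[[-30,-44,0],[0,0,0],0.25],[[-30,-44,10],[0,0,0],0.25],[[-30,-44,10],[0,0,0],0.25],[[-30,-44,10],[0,0,0],0.25]]' >/dev/null; python3 -m handwheel '[[[-30,-44,10],[0,0,0],0.25],[[-30,-44,10],[0,0,0],0.25],[[-30,-44,10],[0,0,0],0.25],[[-30,-44,10],[0,0,0],0.25],[[-15,-20,10],[0,0,0],0.25]]'; python3 -c "
from h import *
go(492.3,254.3,60,97.4)"
```

```text
time: 1.6
tcp_pos: [0.4765, 0.2706, 0.1589]
ee_rot: [-3.141, -0.0, -3.025]
ft_force: [0.1, -0.2, -0.5]
grip_width: 0.064
grasp_force: 0.0
t 1.6 tcp [476.5 270.6 158.9] turn tool z -0.7 then shift [-13.6 -18.2  98.9] toolz [ 0.    -0.001 -1.   ] R rotvec err deg [-0.  -0.  -0.7] F [ 0.1 -0.2 -0.5] w 64.0 gf 0.0 q [ 0.42 -0.04  1.96 -0.    1.22 -1.27]
```

```bash
python3 -m handwheel '[[[-7,-8,35],[0,0,-0.7],0.3],[[-6,-9,35],[0,0,0],0.3],[[0,0,25],[0,0,0],0.3],[[0,0,0],[0,0,0],0.3]]'; python3 -c "
from h import *
go(492.3,254.3,18,97.4)"
```

```text
time: 2.1
tcp_pos: [0.4883, 0.2567, 0.0617]
ee_rot: [-3.14, -0.006, -3.01]
ft_force: [-0.4, 0.0, -0.2]
grip_width: 0.06
grasp_force: 0.0
t 2.1 tcp [488.3 256.7  61.7] turn tool z 0.1 then shift [-3.7 -2.9 43.7] toolz [-0.005 -0.003 -1.   ] R rotvec err deg [-0.1 -0.3  0.1] F [-0.4  0.  -0.2] w 60.0 gf 0.0 q [ 0.39  0.09  2.   -0.    1.05 -1.32]
```

```bash
python3 -m handwheel '[[[-4,-3,15],[0,0,0],0.3],[[0,0,16],[0,0,0],0.3],[[0,0,10],[0,0,0],0.3],[[0,0,2],[0,0,0],0.3],[[0,0,0],[0,0,0],0.3]]'; python3 -c "
from h import *
go(492.3,254.3,18,97.4)"
```

```text
time: 2.72
tcp_pos: [0.4947, 0.2564, 0.0213]
ee_rot: [-3.142, -0.0, -3.007]
ft_force: [0.4, -0.4, -0.1]
grip_width: 0.06
grasp_force: 0.0
t 2.73 tcp [494.7 256.4  21.3] turn tool z 0.3 then shift [ 2.6 -1.8  3.3] toolz [-0. -0. -1.] R rotvec err deg [-0.  -0.   0.3] F [ 0.4 -0.4 -0.1] w 60.0 gf 0.0 q [ 0.38  0.16  2.01 -0.    0.97 -1.32]
```

```bash
python3 -m handwheel '[[[2,-2,3],[0,0,0],0.3],[[0,0,0],[0,0,0],0.8],[[0,0,0],[0,0,0],0.8],[[0,0,0],[0,0,0],0.8],[[0,0,0],[0,0,0],0.8]]'; python3 -c "
from h import *
go(492.3,254.3,18,97.4)"
```

```text
time: 3.35
tcp_pos: [0.4932, 0.2543, 0.0188]
ee_rot: [3.141, 0.001, -3.007]
ft_force: [-0.7, 0.4, 3.1]
grip_width: 0.0291
grasp_force: 61.3
t 3.35 tcp [493.2 254.3  18.8] turn tool z 0.3 then shift [0.9 0.1 0.8] toolz [ 0.001  0.    -1.   ] R rotvec err deg [0.  0.  0.3] F [-0.7  0.4  3.1] w 29.1 gf 61.3 q [ 0.38  0.16  2.02  0.    0.97 -1.33]
```

```bash
python3 -m handwheel '[[[0,0,-12],[0,0,0],0.8],[[0,0,-25],[0,0,0],0.8],[[0,0,-35],[0,0,0],0.8],[[0,0,-35],[0,0,0],0.8],[[0,0,-35],[0,0,0],0.8]]' >/dev/null; python3 -m handwheel '[[[0,0,-20],[0,0,0],0.8],[[0,0,0],[0,0,8],0.8],[[0,0,0],[0,0,10],0.8],[[0,0,0],[0,0,10],0.8],[[0,0,0],[0,0,10],0.8]]'; python3 -c "
from h import *
go(601.3,-185.3,140,-11.9)"
```

```text
time: 4.6
tcp_pos: [0.4921, 0.2537, 0.1791]
ee_rot: [-3.139, -0.001, 2.607]
ft_force: [-0.5, -0.1, -3.6]
grip_width: 0.0287
grasp_force: 60.6
t 4.6 tcp [492.1 253.7 179.1] turn tool z 71.3 then shift [-407.   197.4   39.1] toolz [-0.002 -0.001 -1.   ] R rotvec err deg [-0.2  0.  71.3] F [-0.5 -0.1 -3.6] w 28.7 gf 60.6 q [ 0.38 -0.04  1.92 -0.    1.26 -0.66]
```

```bash
python3 -m handwheel '[[[0,0,0],[0,0,10],0.8],[[0,0,0],[0,0,10],0.8],[[0,0,0],[0,0,10],0.8],[[0,0,0],[0,0,10],0.8],[[0,0,0],[0,0,10],0.8]]' >/dev/null;  python3 -m handwheel '[[[0,0,0],[0,0,10],0.8],[[0,0,0],[0,0,9],0.8],[[0,0,0],[0,0,0],0.8]]'; python3 -c "
from h import *
go(601.3,-185.3,140,-11.9)"
```

```text
time: 5.6
tcp_pos: [0.4923, 0.2537, 0.1793]
ee_rot: [-3.14, 0.001, 1.41]
ft_force: [0.5, -0.2, -3.8]
grip_width: 0.029
grasp_force: 60.6
t 5.6 tcp [492.3 253.7 179.3] turn tool z 2.7 then shift [-407.1  197.2   39.3] toolz [-0.002 -0.001 -1.   ] R rotvec err deg [-0.1  0.1  2.7] F [ 0.5 -0.2 -3.8] w 29.0 gf 60.6 q [ 0.38 -0.04  1.92 -0.    1.26  0.54]
```

```bash
python3 -m handwheel '[[[0,0,0],[0,0,2.7],0.8],[[-20,10,0],[0,0,0],0.8],[[-38,18,0],[0,0,0],0.8],[[-42,20,0],[0,0,0],0.8],[[-42,20,0],[0,0,0],0.8]]' >/dev/null;  python3 -m handwheel '[[[-42,20,0],[0,0,0],0.8],[[-42,20,0],[0,0,0],0.8],[[-42,20,0],[0,0,0],0.8],[[-42,20,0],[0,0,0],0.8],[[-38,19,0],[0,0,0],0.8]]' >/dev/null; python3 -m handwheel '[[[-38,19,0],[0,0,0],0.8],[[-20,10,0],[0,0,0],0.8],[[0,0,0],[0,0,0],0.8],[[0,0,0],[0,0,0],0.8]]'; python3 -c "
from h import *
go(601.3,-185.3,140,-11.9)"
```

```text
time: 7.35
tcp_pos: [0.5999, -0.1828, 0.1799]
ee_rot: [-3.14, -0.001, 1.363]
ft_force: [-0.5, -0.1, -4.1]
grip_width: 0.029
grasp_force: 60.6
t 7.35 tcp [ 599.9 -182.8  179.9] turn tool z -0.0 then shift [-2.1  1.9 39.9] toolz [-0.001  0.001 -1.   ] R rotvec err deg [-0.1 -0.  -0. ] F [-0.5 -0.1 -4.1] w 29.0 gf 60.6 q [-0.38  0.12  1.76  0.    1.27 -0.17]
```

```bash
python3 -m handwheel '[[[-2,2,15],[0,0,0],0.8],[[0,0,25],[0,0,0],0.8],[[0,0,15],[0,0,0],0.8],[[0,0,0],[0,0,0],0.8]]'; python3 - <<'E'
from h import *
from plant import eyes
go(601.3,-185.3,58.8,-11.9)
o=[]
for n in("top","side"):
    c=eyes.camera(n); np.savez(f"{n}1.npz",**c); W=cloud(c); x,y,z=np.moveaxis(W,-1,0)
    gx=.979*(x-.5426)-.2045*(y+.173); gy=.2045*(x-.5426)+.979*(y+.173)
    G=np.stack([gx,gy,z],-1)
    for s in(1,-1):
        m=(c["depth"]>0)&(abs(gx-.06)<.04)&(s*gy>.045)&(s*gy<.1)&(z>.09)&(z<.15)
        print(n,s,rect(G,m), [np.round(np.percentile(G[m][:,i],[2,50,98])*1e3,1) for i in range(3)] if m.sum() else 0)
    a=proj(c,[.601,-.185,.1]).astype(int); u,v=np.clip(a,[130,100],[510,380])
    o.append(cv2.resize(c["img"][v-100:v+100,u-100:u+100],(400,400)))
cv2.imwrite("pics/over.png",np.hstack(o)[:,:,::-1])
E
```

```text
time: 7.85
tcp_pos: [0.6005, -0.1851, 0.1228]
ee_rot: [-3.137, -0.001, 1.362]
ft_force: [0.1, -0.1, -3.8]
grip_width: 0.0287
grasp_force: 60.5
t 7.85 tcp [ 600.5 -185.1  122.8] turn tool z -0.1 then shift [ 0.   0.9 64. ] toolz [-0.004  0.002 -1.   ] R rotvec err deg [-0.2 -0.  -0.1] F [ 0.1 -0.1 -3.8] w 28.7 gf 60.5 q [-0.38  0.18  1.8   0.    1.17 -0.18]
top 1 [(array([379., 199.]), np.int32(225), array([58.9, 60.4]), array([30.3, 31.5]), 89.7, np.float64(138.0))] [array([43.5, 55.9, 73.2]), array([45.7, 61. , 75.1]), array([111.3, 138. , 142.3])]
top -1 [] 0
side 1 [(array([305., 199.]), np.int32(194), array([58.4, 62.3]), array([34.4, 34.9]), 89.0, np.float64(129.6))] [array([41.6, 57.2, 73.8]), array([45.8, 65. , 77.6]), array([111.1, 129.6, 143.2])]
side -1 [(array([331., 183.]), np.int32(28), array([ 43.1, -59.3]), array([27.8,  5.7]), 88.4, np.float64(117.7))] [array([41. , 44.1, 64.2]), array([-76.1, -62.3, -45.6]), array([109.6, 120. , 140.2])]
```

View pics/over.png

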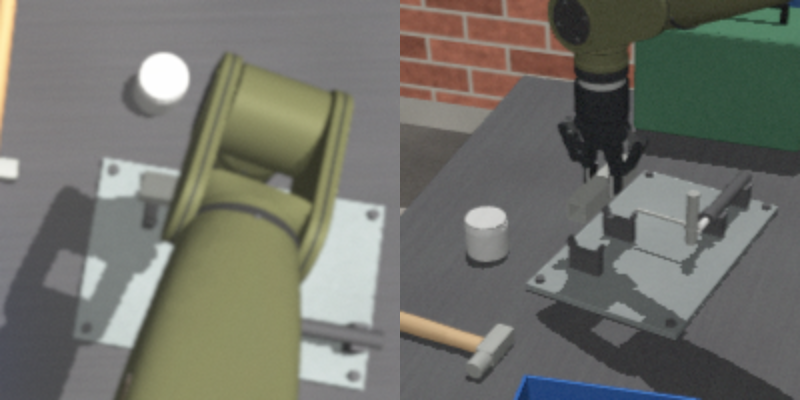

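The left crop (top view) shows the arm hiding most of the tube, with its far end visible at about (160,185). The right crop (side view) shows the tube held level above the yokes, in line with them. The depth data puts it within about 1 mm across and along, so I lower it.

```bash
python3 -m handwheel '[[[0,1,12],[0,0,0],0.8],[[0,0,18],[0,0,0],0.8],[[0,0,14],[0,0,0],0.8],[[0,0,8],[0,0,0],0.8],[[0,0,4],[0,0,0],0.8]]' ; python3 -m handwheel '[[[0,0,3],[0,0,0],0.8],[[0,0,2],[0,0,0],0.8],[[0,0,0],[0,0,0],0.8]]'; python3 -c "
from h import *
go(601.3,-185.3,58.8,-11.9)"
```

```text
time: 8.57
tcp_pos: [0.6024, -0.1862, 0.0683]
ee_rot: [-3.14, -0.0, 1.361]
ft_force: [-0.1, 0.9, -4.6]
grip_width: 0.0292
grasp_force: 60.7
time: 8.95
tcp_pos: [0.603, -0.1864, 0.0646]
ee_rot: [3.141, 0.0, 1.361]
ft_force: [-0.6, -0.2, -3.6]
grip_width: 0.0286
grasp_force: 60.7
t 8.95 tcp [ 603.  -186.4   64.6] turn tool z -0.1 then shift [ 0.8 -1.9  5.8] toolz [ 0. -0. -1.] R rotvec err deg [ 0.   0.  -0.1] F [-0.6 -0.2 -3.6] w 28.6 gf 60.7 q [-0.38  0.25  1.82 -0.    1.07 -0.18]
```

```bash
python3 -m handwheel '[[[1,-1.5,2],[0,0,0],0.8],[[0,0,2],[0,0,0],0.8],[[0,0,1],[0,0,0],0.8],[[0,0,0],[0,0,0],0.8]]'; python3 -c "
from h import *
go(601.3,-185.3,58.8,-11.9)"
```

```text
time: 9.45
tcp_pos: [0.6015, -0.1851, 0.0592]
ee_rot: [-3.141, -0.0, 1.361]
ft_force: [-0.3, 0.3, -3.3]
grip_width: 0.0286
grasp_force: 60.7
t 9.45 tcp [ 601.5 -185.1   59.2] turn tool z -0.1 then shift [-0.3 -0.1  0.4] toolz [-0.  0. -1.] R rotvec err deg [-0.  -0.  -0.1] F [-0.3  0.3 -3.3] w 28.6 gf 60.7 q [-0.38  0.25  1.83 -0.    1.06 -0.17]
```

```bash
python3 -m handwheel '[[[0,0,0.7],[0,0,0],0.8],[[0,0,0],[0,0,0],0.8],[[0,0,0],[0,0,0],0.5],[[0,0,0],[0,0,0],0.4],[[0,0,0],[0,0,0],0.4]]'; python3 - <<'E'
from h import *
from plant import eyes
go(601.3,-185.3,140,-11.9)
for n in("side","top"):
    c=eyes.camera(n); W=cloud(c); x,y,z=np.moveaxis(W,-1,0)
    gx=.979*(x-.5426)-.2045*(y+.173); gy=.2045*(x-.5426)+.979*(y+.173); G=np.stack([gx,gy,z],-1)
    m=(c["depth"]>0)&(abs(gx-.06)<.03)&(gy>.045)&(gy<.09)&(z>.066)&(z<.1)
    print(n,[np.round(np.percentile(G[m][:,i],[2,50,98])*1e3,1) for i in range(3)])
E
```

```text
time: 10.07
tcp_pos: [0.602, -0.1853, 0.0592]
ee_rot: [3.141, 0.0, 1.361]
ft_force: [0.7, -0.9, -0.1]
grip_width: 0.0508
grasp_force: 0.0
t 10.07 tcp [ 602.  -185.3   59.2] turn tool z -0.1 then shift [ -0.2  -0.6 -80.8] toolz [ 0.001 -0.    -1.   ] R rotvec err deg [ 0.1  0.  -0.1] F [ 0.7 -0.9 -0.1] w 50.8 gf 0.0 q [-0.38  0.25  1.83  0.    1.06 -0.17]
side [array([43. , 56.6, 72.7]), array([47.4, 63.4, 77.6]), array([68.1, 74.1, 78.3])]
top [array([45.4, 59.6, 74.9]), array([45.7, 60.5, 75.2]), array([70.3, 74.5, 78.2])]
```

```bash
python3 -m handwheel '[[[0,0,-15],[0,0,0],0.4],[[0,0,-30],[0,0,0],0.4],[[0,0,-40],[0,0,0],0.4],[[0,0,-40],[0,0,0],0.4],[[0,0,-15],[0,0,-10],0.35]]' >/dev/null; python3 -m handwheel '[[[0,0,0],[0,0,-10],0.3],[[0,0,0],[0,0,-10],0.3],[[0,0,0],[0,0,-10],0.3],[[0,0,0],[0,0,-10],0.3],[[0,0,0],[0,0,-10],0.3]]' >/dev/null; python3 -m handwheel '[[[0,0,0],[0,0,-10],0.3],[[0,0,0],[0,0,-10],0.3],[[0,0,0],[0,0,-10],0.3],[[0,0,0],[0,0,0],0.3]]';  python3 -c "
from h import *
go(473.5,-209.3,140,78.1)"
```

```text
time: 11.92
tcp_pos: [0.6018, -0.1852, 0.1998]
ee_rot: [-3.141, 0.001, 2.93]
ft_force: [0.3, 0.5, -0.2]
grip_width: 0.0601
grasp_force: 0.0
t 11.93 tcp [ 601.8 -185.2  199.8] turn tool z -0.2 then shift [120.5 -50.1  59.8] toolz [ 0.001 -0.001 -1.   ] R rotvec err deg [-0.   0.1 -0.2] F [ 0.3  0.5 -0.2] w 60.1 gf 0.0 q [-0.38  0.11  1.74 -0.    1.3  -1.74]
```

```bash
python3 -m handwheel '[[[20,-9,0],[0,0,0],0.3],[[35,-15,0],[0,0,0],0.3],[[35,-14,10],[0,0,0],0.3],[[20,-8,20],[0,0,0],0.3],[[10,-4,20],[0,0,0],0.3]]' >/dev/null; python3 -m handwheel '[[[0,0,8],[0,0,0],0.3],[[0,0,0],[0,0,0],0.3],[[0,0,0],[0,0,0],0.3]]'; python3 - <<'E'
from h import *
from plant import eyes
go(473.5,-209.3,91.5,78.1)
c=eyes.camera("side"); u,v=proj(c,[.474,-.209,.1]).astype(int)
cv2.imwrite("pics/post.png",cv2.resize(c["img"][v-70:v+70,u-90:u+90],None,fx=4,fy=4)[:,:,::-1])
E
```

```text
time: 12.92
tcp_pos: [0.4749, -0.2093, 0.1414]
ee_rot: [-3.141, 0.001, 2.932]
ft_force: [0.6, -0.9, 0.4]
grip_width: 0.0596
grasp_force: 0.0
t 12.93 tcp [ 474.9 -209.3  141.4] turn tool z -0.1 then shift [ 1.3 -0.3 49.9] toolz [ 0.001 -0.001 -1.   ] R rotvec err deg [-0.   0.1 -0.1] F [ 0.6 -0.9  0.4] w 59.6 gf 0.0 q [-0.52 -0.09  2.03  0.    1.19 -1.88]
```

View pics/post.png

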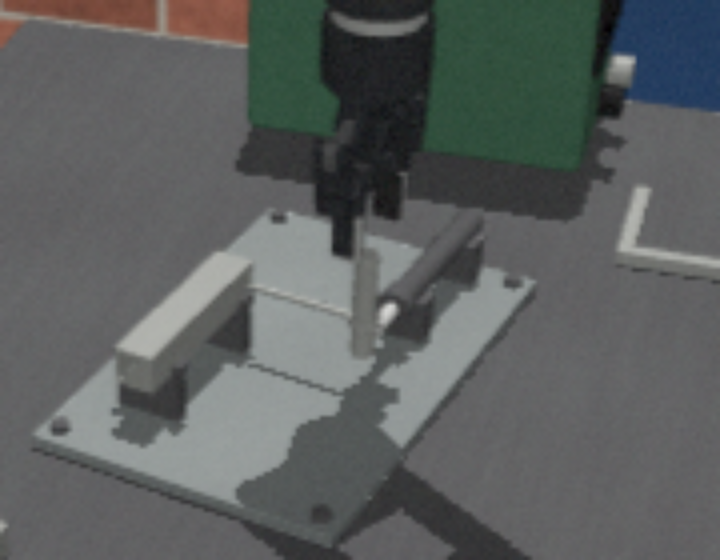

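The crop shows the tube lying in both yokes, from about (235,265) to (135,370). The open fingers straddle the post at (367,255). I lower and grip.

```bash
python3 -m handwheel '[[[1,0,12],[0,0,0],0.3],[[0,0,18],[0,0,0],0.3],[[0,0,14],[0,0,0],0.3],[[0,0,4],[0,0,0],0.3],[[0,0,0],[0,0,0],0.6]]'; python3 -m handwheel '[[[0,0,0],[0,0,0],0.95],[[0,0,0],[0,0,0],0.95],[[0,0,0],[0,0,0],0.95],[[0,0,0],[0,0,0],0.95]]'; python3 -c "
from h import *
go(473.5,-209.3,91.5,78.1)"
```

```text
time: 13.6
tcp_pos: [0.4725, -0.2087, 0.092]
ee_rot: [3.141, -0.001, 2.932]
ft_force: [0.0, 1.0, 0.1]
grip_width: 0.0427
grasp_force: 0.0
time: 14.1
tcp_pos: [0.4732, -0.2091, 0.0934]
ee_rot: [-3.141, 0.001, 2.932]
ft_force: [-1.1, 0.0, 4.5]
grip_width: 0.0166
grasp_force: 58.4
t 14.1 tcp [ 473.2 -209.1   93.4] turn tool z -0.1 then shift [-0.3 -0.1  1.9] toolz [ 0.001 -0.001 -1.   ] R rotvec err deg [-0.   0.1 -0.1] F [-1.1  0.   4.5] w 16.6 gf 58.4 q [-0.52 -0.03  2.07 -0.    1.1  -1.88]
```

```bash
python3 -m handwheel '[[[0,6,0],[0,0,0],0.95],[[0,14,0],[0,0,0],0.95],[[0,16,0],[0,0,0],0.95],[[0,16,0],[0,0,0],0.95],[[0,16,0],[0,0,0],0.95]]'; python3 -m handwheel '[[[0,16,0],[0,0,0],0.95],[[0,16,0],[0,0,0],0.95],[[0,14,0],[0,0,0],0.95],[[0,8,0],[0,0,0],0.95],[[0,0,0],[0,0,0],0.95]]'; python3 - <<'E'
from h import *
from plant import eyes
go(473.2+25.8,-209.1+122.3,93,78.1)
for n in("side","top"):
    c=eyes.camera(n); np.savez(f"{n}2.npz",**c); W=cloud(c); x,y,z=np.moveaxis(W,-1,0)
    gx=.979*(x-.5426)-.2045*(y+.173); gy=.2045*(x-.5426)+.979*(y+.173); G=np.stack([gx,gy,z],-1)
    for k,m in dict(tube=(abs(gx-.06)<.025)&(abs(gy)<.1)&(z>.068)&(z<.082),ptr=(gx>-.03)&(gx<.037)&(gy>.02)&(gy<.11)&(z>.055)&(z<.08)).items():
        m&=c["depth"]>0; print(n,k,m.sum(),[np.round(np.percentile(G[m][:,i],[2,50,98])*1e3,1) for i in range(3)] if m.any() else 0)
    u,v=proj(c,[.59,-.13,.07]).astype(int)
    cv2.imwrite(f"pics/pull_{n}.png",cv2.resize(c["img"][v-70:v+70,u-90:u+90],None,fx=4,fy=4)[:,:,::-1])
E
```

```text
time: 14.72
tcp_pos: [0.4872, -0.1429, 0.0935]
ee_rot: [-3.139, 0.001, 2.932]
ft_force: [-2.3, -5.8, 6.3]
grip_width: 0.0167
grasp_force: 59.0
time: 15.35
tcp_pos: [0.4982, -0.0903, 0.0934]
ee_rot: [-3.138, 0.0, 2.933]
ft_force: [-4.6, -7.4, 6.5]
grip_width: 0.0164
grasp_force: 59.1
t 15.35 tcp [498.2 -90.3  93.4] turn tool z -0.0 then shift [-0.1  3.6  0.4] toolz [-0.    -0.003 -1.   ] R rotvec err deg [-0.2  0.  -0. ] F [-4.6 -7.4  6.5] w 16.4 gf 59.1 q [-0.28 -0.06  2.09 -0.    1.1  -1.64]
side tube 342 [array([42.1, 56.1, 73.7]), array([-70.3,   6.6,  74.7]), array([69.1, 74.5, 78.3])]
side ptr 50 [array([-29.5,   2.5,  34.1]), array([47.6, 72.1, 76.6]), array([60. , 70.5, 74.6])]
top tube 525 [array([45.7, 64.5, 74.9]), array([-72.3, -10. ,  71.5]), array([70.5, 74.5, 78.2])]
top ptr 0 0
```

View pics/pull_side.png

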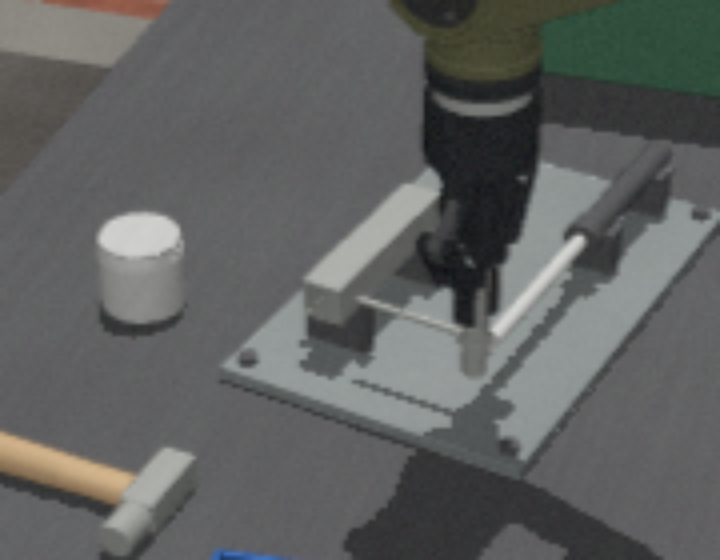

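The crop shows the rod pulled out. The pointer tip at (358,300) is a few mm short of the tube's far end, whose face is at about (330,295). The numbers agree: pointer at about 71.5 mm, tube end at about 75 mm. I add 3.5 mm.

```bash
python3 -m handwheel '[[[0,2,0],[0,0,0],0.95],[[0,1.5,0],[0,0,0],0.95],[[0,0,0],[0,0,0],0.95],[[0,0,0],[0,0,0],0.95],[[0,0,0],[0,0,0],0.95]]'; python3 - <<'E'
from h import *
from plant import eyes
go(473.2+25.8,-209.1+122.3,93,78.1)
for n in("side",):
  P=[];T=[];
  for k in range(4):
    c=eyes.camera(n); W=cloud(c); x,y,z=np.moveaxis(W,-1,0)
    gx=.979*(x-.5426)-.2045*(y+.173); gy=.2045*(x-.5426)+.979*(y+.173); G=np.stack([gx,gy,z],-1)
    m=(c["depth"]>0)&(gx>-.03)&(gx<.037)&(gy>.05)&(gy<.11)&(z>.064)&(z<.08); P.append(np.median(gy[m]))
    m=(c["depth"]>0)&(abs(gx-.06)<.014)&(gy>.06)&(gy<.09)&(z>.05)&(z<.068); T.append(np.median(gy[m]))
  print("pointer",np.round(np.array(P)*1e3,1),"tube end face",np.round(np.array(T)*1e3,1))
go(499,-86.8,93,78.1)
E
```

```text
time: 16.08
tcp_pos: [0.4988, -0.0874, 0.0934]
ee_rot: [-3.138, 0.0, 2.933]
ft_force: [-3.8, -7.1, 5.8]
grip_width: 0.0167
grasp_force: 59.2
t 16.07 tcp [498.8 -87.4  93.4] turn tool z -0.1 then shift [-0.1  0.6  0.4] toolz [-0.    -0.003 -1.   ] R rotvec err deg [-0.2  0.  -0.1] F [-3.8 -7.1  5.8] w 16.7 gf 59.2 q [-0.28 -0.05  2.09 -0.    1.1  -1.64]
pointer [75.4 75.6 75.7 75.2] tube end face [71.1 71.2 72.  73.2]
t 16.27 tcp [498.8 -87.4  93.4] turn tool z -0.1 then shift [-0.1  0.6  0.4] toolz [-0.001 -0.003 -1.   ] R rotvec err deg [-0.2  0.  -0.1] F [-4.1 -7.5  5.7] w 16.4 gf 59.2 q [-0.28 -0.05  2.09 -0.    1.1  -1.64]
```

```bash
python3 - <<'E'
from h import *
from plant import eyes
c=eyes.camera("side"); I=c["img"]
u,v=proj(c,[.59,-.12,.065]).astype(int)
f=lambda gx,gy,z:[.5426+.979*gx+.2045*gy,-.173-.2045*gx+.979*gy,z]
A=I[v-25:v+25,u-33:u+33]; A=cv2.resize(A,None,fx=6,fy=6,interpolation=cv2.INTER_CUBIC)[:,:,::-1].copy(); B=A.copy()
for gy,col in((.069,(0,0,255)),(.075,(0,255,0)),(.081,(255,0,0))):
    p=[tuple(((proj(c,f(gx,gy,z))-[u-33,v-25]+.5)*6).astype(int).tolist()) for gx,z in((0,.07),(.045,.07),(.045,.075),(.075,.075))]
    cv2.polylines(B,[np.array(p)],False,col,1)
cv2.imwrite("pics/fin.png",np.hstack([A,B]))
E
```

```text
(no output)
```

View pics/fin.png

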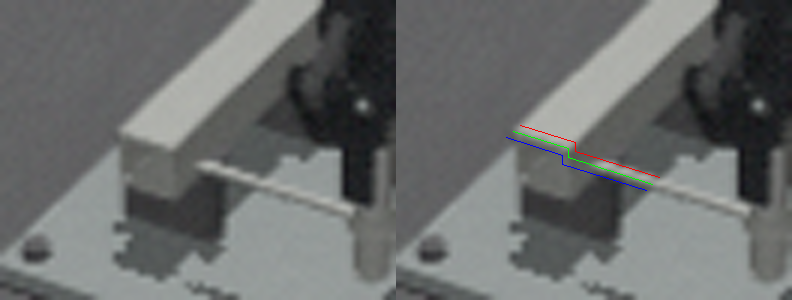

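The final crop shows the pointer (left crop, about (200,163) to (350,212)) on the green 75 mm line, within 1–2 mm. The tube's end edge, (122,132) to (175,150), lies on the same line. I hand it in.

```bash
python3 -c "
from plant import order
print(order.close_job())"
```

```text
the job is handed in; nothing more can be done
None
```

I handed the job in at about 16 s: the tube is in both yokes and released, and the gripper is holding the rod out about 124 mm with its pointer within about 2 mm of the tube's far end; no verdict came back.

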